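# Show the freshly glued candlestick to the bench camera

## Robot

A 7-joint arm with a two-finger parallel gripper is mounted at the origin on the work surface. World frame = base frame: x ahead of the robot, y to its left, z up, the work surface at z = 0. Lengths are in m, angles in rad, forces in N, time in s.
With the tool pointing down it reaches from about 0.35 to 0.9 m from the base axis. Payload 7.2 kg.
Tool frame: the origin (TCP) lies between the finger pads; the fingertips stand 25 mm ahead of it and the grasp point (between the pads) lies 6 mm ahead of it (nose_length is the distance from the TCP to the fingertips, in m); z points along the fingers, x is the direction in which the jaws open and shut, and the axes are right-handed (so a half turn about z gives the same grasp; the last joint's range is limited). The gripper opens to 85 mm and grips with 20 to 120 N. Pads are 22 mm wide; open, the fingers measure 114 mm over their backs; the gripper's body (76 mm by 85 mm) begins 54 mm behind the grasp point. The pads swing forward as they close: fully open they stand 13 mm farther back than shut.
Start: joints at [1.199, 0.411, -0.013, 1.596, 0.006, 1.134, -0.082], TCP at [0.187, -0.596, 0.256] pointing down, gripper open.
Joint ranges: [-2.95, 2.95], [-0.29, 1.99], [-1.47, 1.44], [0.14, 2.54], [-1.03, 4.17], [0.13, 1.85], [-2.86, 2.86]. Speed limits (rad/s): [2.39, 2.39, 3.01, 3.01, 3.14, 3.14, 3.14].

## Interface

Orientations are given as a rotation vector (axis times angle).
In Python, from rig import * gives the robot as it stands.
- The arm moves only by the tool send_rows, never from a script. Its argument "steps" is a list of rows, each an object with "grip": the closure in counts, from 0 (fully open) to 255 (shut); "xyz": the shift along the tool's x, y, z in mm, a list of three; "delta_rot": the turn, a rotation vector about the tool's x, y, z in degrees, a list of three. A call has 1 to 20 rows; each row is the pose to reach, as a shift and turn from the pose commanded when the call began, along the tool's axes at that moment; what a row does not reach only later rows make up. A row lasts 1/8 s, in which the tool goes at most 62.5 mm and 10.7 degrees, less where a joint would pass 70% of its speed; a pose out of reach is approached as far as the arm can. A call with a gripper value outside its range is refused whole. The fingers move at their own pace and stop on an object; "squeeze" is the grip in N (left out, the last holds). Time passes only in rows, so rows that repeat a pose let the fingers close. It gives the time, the measured TCP pose, the force and the opening at its end, in the units of the state.
- read_state(): the state, without advancing time (a new reading comes with each control period).
- camera(name): name is "side" or "top"; returns (picture, depth): 480x640x3 uint8, red, green, blue; 480x640 float32, m along the optical axis (not along the pixel's ray), 0 where there is no reading.
- camera_info(name): a dict with "intrinsics" (3x3 intrinsics, pixels), "eye" and "orientation" of the camera in the world. Camera axes: x right, y up, looking along -z (the intrinsics and any distortion apply to the point x, -y, -z); pixel columns grow to the right and rows downward; lengths in m; the calibration is good to about 2 mm. A picture is of the moment at which its call begins. camera_info takes no time and is no camera call.
- close_job(): hands the job in, once; it reports no verdict.
The state is a dict: "clock": time; "joint_pos": joint angles; "dq": joint speeds; "effort": joint torques, N m; "ee_pos": TCP position; "eef_rot": TCP orientation; "force": force on the tool from outside, world axes, zero at the start; "moment": the same for the moment, N m; "opening": finger opening in m.
Only numpy, scipy, OpenCV 4.12 (cv2) and the standard library are available. Lean on these libraries where they do the work, as an engineer would, in place of code of your own. Each camera call takes 0.05 s, during which the arm holds its last target.

## Task

The glue on the cream candlestick with the red flower has set: throw the red handle of the toggle clamp back until the clamp is fully open and leave it so, then lift the candlestick out of the jig and show its painted flower to the bench camera. Hold it upright in the air with the flower on the lens axis, 20 cm in front of the lens and turned to face the camera, and finish still holding it there, motionless; the camera and the other things on the bench stay as they are.

Things in the scene. Friction and masses are not known exactly. Their poses are not given: they have to be found in the camera images.
- candlestick: cream candlestick, 0.24 kg, 95 mm tall, loose, upright in the jig. Origin: centre of its underside; z up its axis; x points to the side with the red flower. Foot 68 mm across and 6 mm high, then a cone narrowing to 25 mm at 44 mm (amber glue line), stem 23 mm across, and from 66 mm up to the top at 95 mm a cylindrical candle cup 38 mm across, the place to grip (22 mm candle hole in its top)
- flower (a point): centre of the red six-petalled flower (28 mm across, yellow heart) on the cone of the candlestick, 25.5 mm out along the candlestick's x and 21 mm above its underside; the painted face looks outward and about 30 degrees upward
- jig: fixed plywood gluing jig, board 18 mm thick, x -60..60, y -150..55 mm. Origin: on the bench under the seat (recess 70 mm across, 4 mm deep). A wooden riser (46 mm wide, y -140..-68, 84 mm high) bears the toggle clamp. Clamped, its arm lies over the candlestick 109 to 145 mm above the bench; open, the arm stands up, leaning back, all of it beyond y = -65 mm, highest point 200 mm above the bench
- seat (a point): centre of the floor of the jig's seat, 14 mm above the bench: where the candlestick's origin is while it is clamped
- handle_hinge (a point): hinge of the clamp's red handle, 98 mm from the seat's axis in the jig's -y and 120 mm above the bench; the hinge axis lies level along the jig's x. Axes as the jig's
- clamp_handle (a joint): angle of the clamp's red handle: 0 = upright, clamped; 1.2 = thrown fully back, open. Its end moves away from the candlestick (towards the jig's -y) and down. Stiff, 3 to 6 N at its end; stays where it is left. A linkage swings the clamp's arm up off the candlestick 1.54 times as far, 106 degrees in all
- handle_end (a point): free end of the clamp's red handle, 110 mm from the hinge along the handle, 230 mm above the bench while clamped. The red grip is a round bar 16 mm across and 70 mm long from this end
- camera_head: bench camera: barrel 38 mm across, ring light 66 mm across round the lens. Origin: centre of the lens's front glass. x is the lens axis, pointing out of the lens and 30 degrees below level; y is level. Reaches 110 mm back from the glass, 35 mm to the sides. Its stand: a column 18 mm thick, 414 mm high, 150 mm level behind the glass, on a round foot 130 mm across. Its height varies
- candlestick_blue: a second, finished candlestick of the same shape with a blue flower, standing loose on the bench; origin under its centre; leave it alone
- mug: cream mug, 76 mm across, 88 mm tall, handle to its +y; origin under its centre; leave it alone
- bowl: cream bowl, 112 mm across, 55 mm tall; origin under its centre; leave it alone
- pot: round cream pot with blue ornament, 110 mm across, 100 mm tall; origin under its centre; leave it alone
- sanding_block: maroon sanding block, 95 x 65 x 26 mm; origin under its centre; leave it alone
- glue_bottle: white glue bottle with yellow cap, 40 mm across, 95 mm tall; origin under its centre; leave it alone
- brush: brush 180 mm long lying on the bench; leave it alone
Mind the look-alikes: they are no part of the job. Leave any green or pink look-alike of the candlestick alone.

How it is judged:
By the outcome, as a careful person would: the job done as asked, in the order asked, and still so for the second after the job is handed in, while the arm keeps its last pose, push and grip.
It also fails if it takes over 51 s, if anything falls off the work surface, if the arm or the gripper's body presses on something with over 40 N, if the wrist force passes 120 N, or if a joint passes its speed limit or range.

## Working session

There is one attempt and no reset: what is moved stays moved. The work goes in short steps, Python scripts to look and compute and a tool call to move; the robot and the scene stay as the last step left them, time stands still between calls to the robot, and variables do not carry over. Pictures are saved under pics/ and viewed, and the job is handed in when it is done.

Besides the shell and the picture viewer there is one more tool, called after "Call:" as name(argument=value, ...) on one line, values as JSON. send_rows: Moves the arm, as the interface text tells. Its arguments: {"type":"object","properties":{"steps":{"type":"array"},"squeeze":{"type":"number"}},"required":["steps"]}

```bash
ls; mkdir -p pics
cat > h.py <<'E'
from rig import *
import numpy as np, cv2
from scipy.spatial.transform import Rotation as R
def snap(n,f):
    im,d=camera(n); cv2.imwrite(f'pics/{f}.png',im[:,:,::-1]); np.savez(f'pics/{f}.npz',im=im,d=d); return im,d
def cam(n):
    c=camera_info(n); o=np.array(c['orientation']); 
    M=R.from_rotvec(o).as_matrix() if o.shape==(3,) else (o if o.shape==(3,3) else R.from_quat(o).as_matrix())
    return np.array(c['intrinsics']),np.array(c['eye']),M
def ray(n,u,v):
    K,e,M=cam(n); p=np.linalg.inv(K)@np.array([u,v,1.]); return e,M@np.array([p[0],-p[1],-1.])
def plane(n,u,v,z):
    e,d=ray(n,u,v); return e+d*(z-e[2])/d[2]
def pts(n,d):
    K,e,M=cam(n); v,u=np.mgrid[0:480,0:640]; x=(u-K[0,2])/K[0,0]; y=(v-K[1,2])/K[1,1]
    return e+np.stack([x*d,-y*d,-d],-1)@M.T
def proj(n,P):
    K,e,M=cam(n); q=M.T@(np.array(P)-e); q=K@np.array([q[0],-q[1],-q[2]]); return q[:2]/q[2]
E
python3 - <<'E'
from h import *
print(read_state()); 
for n in('side','top'): print(camera_info(n)); snap(n,n+'0')
E
```

```text
pics
{'clock': 0.0, 'joint_pos': array([ 1.19879472,  0.41190057, -0.0127085 ,  1.59705125,  0.00560292,
        1.13430513, -0.08220662]), 'dq': array([ 0.00050069, -0.00049832, -0.00222302, -0.00018538,  0.00011768,
       -0.00108401,  0.00058851]), 'effort': array([-7.47774411e-04, -6.00629711e+01,  6.81781378e-01, -2.99418908e+01,
        1.37939994e-02,  1.07487832e-02, -6.28845942e-05]), 'ee_pos': array([ 0.18679052, -0.59595159,  0.2554497 ]), 'eef_rot': array([-2.53132185e+00,  1.85918673e+00,  2.16708164e-03]), 'force': array([-0.05200241,  0.32636289,  0.60351469]), 'moment': array([ 0.02438636, -0.01130164,  0.073996  ]), 'opening': 0.08521266188485974}
{'intrinsics': array([[575.15595522,   0.        , 316.73585778],
       [  0.        , 575.15595522, 236.49746836],
       [  0.        ,   0.        ,   1.        ]]), 'eye': array([-0.18501137,  0.72315928,  1.04599032]), 'orientation': array([ 0.39570838, -1.00642536, -2.16807458])}
{'intrinsics': array([[482.96533561,   0.        , 305.60367324],
       [  0.        , 482.96533561, 243.91639972],
       [  0.        ,   0.        ,   1.        ]]), 'eye': array([ 0.35312913, -0.0108611 ,  1.27972494]), 'orientation': array([ 0.13061152, -0.12214718, -1.56229286])}
```

View pics/side0.png

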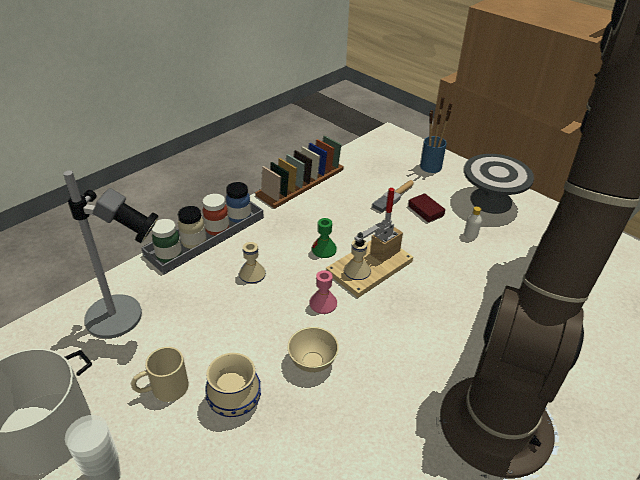

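View pics/top0.png

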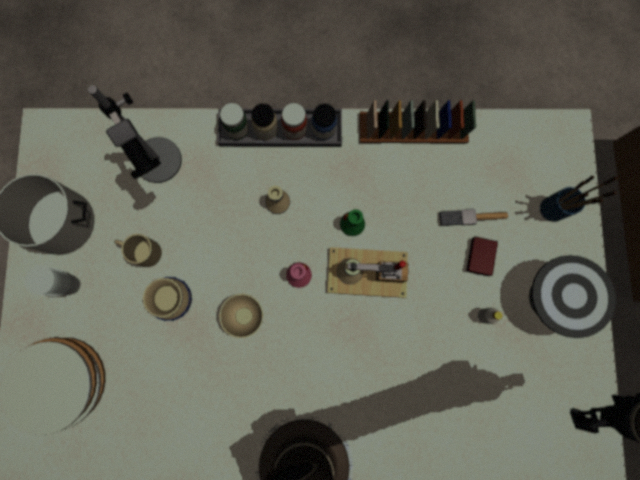

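Run:
```python
import cv2
s=cv2.imread('pics/side0.png');t=cv2.imread('pics/top0.png')
cv2.imwrite('pics/s_jig.png',cv2.resize(s[170:320,290:490],None,fx=4,fy=4,interpolation=cv2.INTER_CUBIC))
cv2.imwrite('pics/t_jig.png',cv2.convertScaleAbs(cv2.resize(t[200:310,320:420],None,fx=5,fy=5,interpolation=cv2.INTER_CUBIC),alpha=1.6))
cv2.imwrite('pics/s_cam.png',cv2.resize(s[160:340,50:200],None,fx=3.3,fy=3.3,interpolation=cv2.INTER_CUBIC))
cv2.imwrite('pics/t_cam.png',cv2.convertScaleAbs(cv2.resize(t[75:220,75:205],None,fx=4,fy=4,interpolation=cv2.INTER_CUBIC),alpha=2))
```

```text
(no output)
```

View pics/s_jig.png

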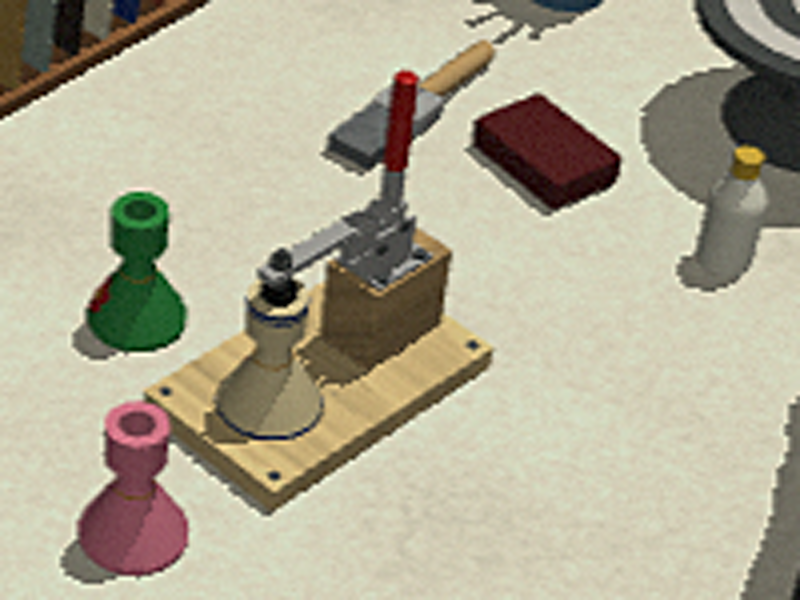

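View pics/t_jig.png

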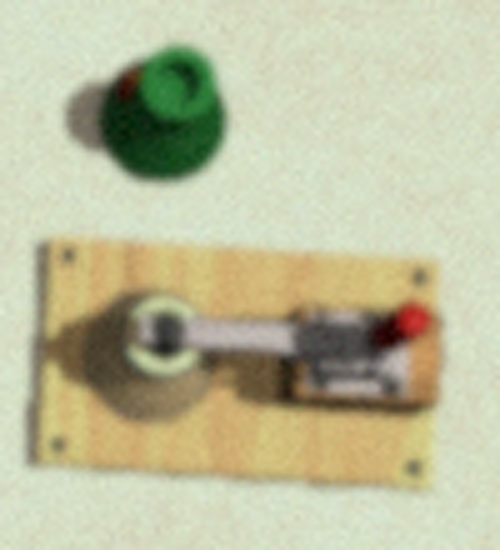

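View pics/s_cam.png

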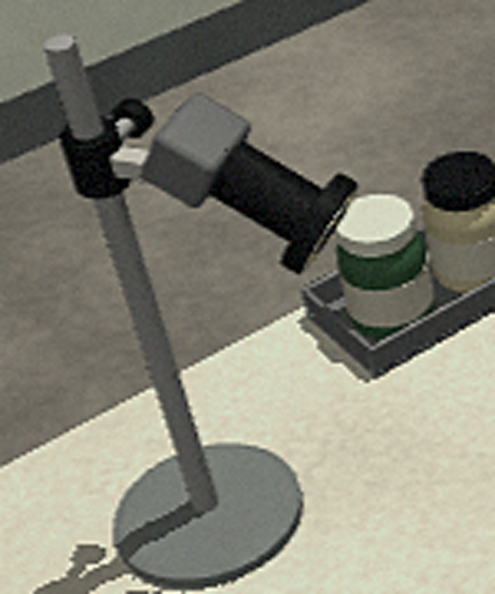

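View pics/t_cam.png

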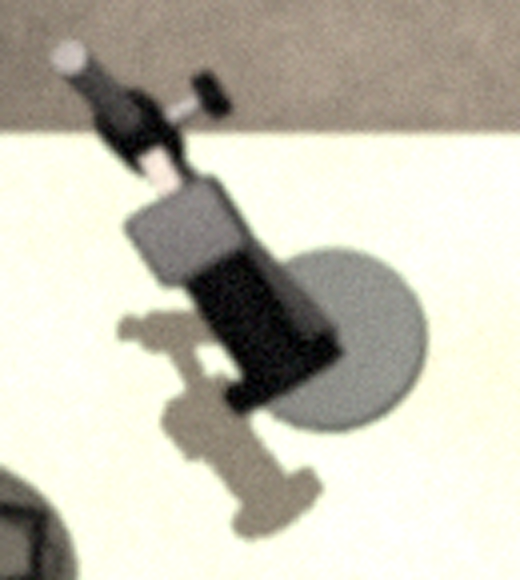

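```bash
cat > m.py <<'E'
from h import *
t=np.load('pics/top0.npz');s=np.load('pics/side0.npz')
P=pts('top',t['d']);im=t['im'];hsv=cv2.cvtColor(im,cv2.COLOR_RGB2HSV)
Q=pts('side',s['d']);hs=cv2.cvtColor(s['im'],cv2.COLOR_RGB2HSV)
# board
v,u=np.mgrid[0:480,0:640]
m=(u>315)&(u<420)&(v>238)&(v<310)&(hsv[...,1]>60)
m2=m&(P[...,2]>0.008)&(P[...,2]<0.03)
print('n',m2.sum(),'z',np.median(P[m2][:,2]))
for nm,PP,mm in(('top',P,m2),('side',Q,(hs[...,1]>70)&(hs[...,0]>10)&(hs[...,0]<28)&(Q[...,2]>0.008)&(Q[...,2]<0.026)&(np.hypot(Q[...,0]-.44,Q[...,1]+.18)<.16))):
    pp=PP[mm][:,:2].astype(np.float32); 
    r=cv2.minAreaRect(pp); print(nm,r, len(pp))
mm=((m2*255).astype(np.uint8)); mm=cv2.morphologyEx(mm,cv2.MORPH_CLOSE,np.ones((9,9)))
c=max(cv2.findContours(mm,0,2)[0],key=cv2.contourArea); b=cv2.boxPoints(cv2.minAreaRect(c)); print('toppx',b)
for p in b: print(plane('top',*p,.018))
# red handle
for nm,PP,h in(('top',P,hsv),('side',Q,hs)):
    k=((h[...,0]<6)|(h[...,0]>174))&(h[...,1]>150)&(h[...,2]>60)&(PP[...,2]>.13)&(PP[...,2]<.26)&(np.hypot(PP[...,0]-.44,PP[...,1]+.22)<.12)
    a=PP[k]; print(nm,'red',len(a),a.mean(0),a[a[:,2]>a[:,2].max()-.01].mean(0),a[:,2].max())
# top-of-cup
k=(Q[...,2]>.104)&(Q[...,2]<.115)&(np.hypot(Q[...,0]-.43,Q[...,1]+.12)<.05); print('cup side',Q[k].mean(0),k.sum())
k=(P[...,2]>.100)&(P[...,2]<.115)&(np.hypot(P[...,0]-.43,P[...,1]+.12)<.05)
print('cup top',P[k].mean(0),k.sum(),cv2.minEnclosingCircle(P[k][:,:2].astype(np.float32)))
# camera
k=(Q[...,2]>.15)&(u<165)&(u>50)&(v<330)&(Q[...,2]<.6); a=Q[k]; print('cam',len(a),a.min(0),a.max(0))
E
python3 m.py
```

```text
n 2430 z 0.018930784585590388
top ((0.48559558391571045, -0.16567564010620117), (0.2052599936723709, 0.12000852078199387), 86.64588165283203) 2430
side ((0.4840209484100342, -0.16395270824432373), (0.21133066713809967, 0.1261560022830963), 86.75908660888672) 1621
toppx [[326.68097 292.10507]
 [329.52142 246.6576 ]
 [408.40082 251.58755]
 [405.56036 297.03503]]
[ 0.43120436 -0.05905113  0.018     ]
[ 0.55102426 -0.06677238  0.018     ]
[ 0.53878653 -0.2746982   0.018     ]
[ 0.4194419  -0.26388197  0.018     ]
top red 27 [ 0.48045143 -0.21493521  0.23057748] [ 0.48076916 -0.21478978  0.23114517] 0.2364186347434174
side red 136 [ 0.47759429 -0.211175    0.19856289] [ 0.47890671 -0.21271522  0.22789929] 0.231371276853506
cup side [ 0.47303181 -0.11528331  0.10893005] 42
cup top [ 0.47429475 -0.11738114  0.10915787] 40 ((0.47713702917099, -0.11734746396541595), 0.014983691275119781)
cam 3278 [ 0.64315884 -0.49623656  0.15003361] [2.38982316 0.42430755 0.41646654]
```

```bash
cat > c.py <<'E'
from h import *
t=np.load('pics/top0.npz');s=np.load('pics/side0.npz')
P=pts('top',t['d']);Q=pts('side',s['d'])
v,u=np.mgrid[0:480,0:640]
kt=(u>80)&(u<200)&(v>75)&(v<215)&(P[...,2]>.03)&(P[...,2]<.6)
ks=(u>50)&(u<170)&(v>165)&(v<345)&(Q[...,2]>.03)&(Q[...,0]<1.1)&(Q[...,2]<.6)
for nm,A,k,im in(('top',P,kt,t['im']),('side',Q,ks,s['im'])):
    a=A[k]; g=im[k].astype(int).mean(1); print(nm,len(a),a.min(0),a.max(0))
    for z in np.arange(.03,.43,.03):
        q=a[(a[:,2]>=z)&(a[:,2]<z+.03)]
        if len(q): print(round(z,2),len(q),q.mean(0).round(3),q.min(0).round(3),q.max(0).round(3))
# foot disc
k=(u>130)&(u<190)&(v>130)&(v<190)
k&=(P[...,2]<.03)&(t['im'].astype(int).sum(2)<330)
hs=t['im'][160,165:180]; print(hs.tolist()); print(P[160,165:180:3])
hs=s['im'][320,80:160:8]; print(hs.tolist(),Q[320,80:160:8])
E
python3 c.py
```

```text
top 2330 [0.61102904 0.30095502 0.03023041] [0.82784644 0.59372132 0.41690559]
0.03 69 [0.709 0.506 0.044] [0.63  0.396 0.03 ] [0.8   0.594 0.06 ]
0.06 49 [0.74  0.457 0.074] [0.623 0.396 0.06 ] [0.798 0.576 0.09 ]
0.09 37 [0.791 0.401 0.104] [0.785 0.396 0.09 ] [0.8   0.409 0.117]
0.12 86 [0.691 0.486 0.132] [0.611 0.397 0.121] [0.799 0.548 0.15 ]
0.15 28 [0.792 0.399 0.164] [0.787 0.396 0.151] [0.799 0.403 0.179]
0.18 7 [0.793 0.399 0.184] [0.788 0.396 0.18 ] [0.798 0.4   0.187]
0.27 21 [0.783 0.393 0.286] [0.671 0.327 0.273] [0.8   0.401 0.299]
0.3 297 [0.702 0.342 0.324] [0.646 0.301 0.3  ] [0.824 0.416 0.33 ]
0.33 1074 [0.728 0.36  0.342] [0.646 0.305 0.33 ] [0.828 0.423 0.36 ]
0.36 534 [0.737 0.371 0.37 ] [0.703 0.337 0.36 ] [0.801 0.412 0.39 ]
0.39 128 [0.792 0.404 0.408] [0.785 0.397 0.39 ] [0.803 0.416 0.417]
side 3819 [0.64315884 0.16279988 0.03002276] [0.930046   0.42430755 0.41646654]
0.03 255 [0.843 0.28  0.043] [0.782 0.199 0.03 ] [0.93  0.416 0.06 ]
0.06 253 [0.844 0.271 0.075] [0.783 0.192 0.06 ] [0.904 0.416 0.09 ]
0.09 363 [0.86  0.242 0.103] [0.781 0.163 0.09 ] [0.
[... 1073 characters left out ...]
34942743 0.01460241]]
[[207, 201, 179], [120, 124, 119], [65, 69, 67], [127, 131, 125], [116, 118, 114], [116, 119, 113], [122, 129, 120], [132, 136, 128], [212, 207, 183], [209, 207, 181]] [[ 8.37533432e-01  4.68716852e-01  1.34196065e-03]
 [ 8.10623013e-01  4.58920691e-01  1.57014356e-02]
 [ 7.97446871e-01  4.45707129e-01  1.60298566e-02]
 [ 7.83658057e-01  4.32677435e-01  1.70092087e-02]
 [ 7.74063315e-01  4.18336883e-01  1.34910317e-02]
 [ 7.60207746e-01  4.05297456e-01  1.45176043e-02]
 [ 7.46325439e-01  3.92291920e-01  1.55931829e-02]
 [ 7.38784250e-01  3.76936331e-01  9.57569700e-03]
 [ 7.34695768e-01  3.59990195e-01 -5.51535052e-04]
 [ 7.19151960e-01  3.47424355e-01  2.24237032e-03]]
```

```bash
cat > c2.py <<'E'
from h import *
from scipy.optimize import least_squares
exec(open('c.py').read().split('for nm,A')[0].split('import *')[1])
ct=plane('top',92,89.2,.414);cs=plane('side',68.5,173.3,.414); print('col',ct,cs)
X=np.vstack([P[kt&(P[...,2]>.25)&(t['im'].mean(2)<40)],Q[ks&(Q[...,2]>.25)&(s['im'].mean(2)<60)]])
lab=np.r_[np.zeros((kt&(P[...,2]>.25)&(t['im'].mean(2)<40)).sum()),np.ones((ks&(Q[...,2]>.25)&(s['im'].mean(2)<60)).sum())]
C=(ct+cs)/2
k=(np.hypot(X[:,0]-C[0],X[:,1]-C[1])>.075); X=X[k];lab=lab[k]; print(len(X),lab.mean())
def ax(a,e=np.radians(30)): return np.array([np.cos(a)*np.cos(e),np.sin(a)*np.cos(e),-np.sin(e)])
def rad(p,X):
    d=ax(p[0]);r=X-np.r_[C[:2]+p[2]*np.array([-np.sin(p[0]),np.cos(p[0])]),p[1]]; sr=r@d; return sr,np.linalg.norm(r-sr[:,None]*d,axis=1)
p=np.array([np.arctan2(-.08,-.13),.40,0.])
for it in range(6):
    sr,rr=rad(p,X); m=(np.abs(rr-.019)<(.012 if it<2 else .006))&(sr<.155)&(sr>.09)
    p=least_squares(lambda p:rad(p,X[m])[1]-.019,p,loss='soft_l1',f_scale=.002).x
    print(np.degrees(p[0]),p[1:],m.sum(),np.abs(rad(p,X[m])[1]-.019).mean())
sr,rr=rad(p,X)
for lo in np.arange(.08,.2,.005):
    q=(sr>=lo)&(sr<lo+.005)
    if q.sum(): print(round(lo,3),q.sum(),rr[q].max().round(4),np.median(rr[q]).round(4),(lab[q]).mean().round(2))
d=ax(p[0]);print('d',d,'end sr 95-99',np.percentile(sr[rr>.026],[50,90,97,100]))
O=np.r_[C[:2]+p[2]*np.array([-np.sin(p[0]),np.cos(p[0])]),p[1]]
for S in (.150/np.cos(np.radians(30)),np.percentile(sr[rr>.026],97)): print(S,'lens',O+S*d)
E
python3 c2.py
```

```text
col [0.7929441  0.40593579 0.414     ] [0.78892623 0.40682675 0.414     ]
1719 0.5386852821407795
-145.45170668837275 [ 0.38847716 -0.00443497] 1039 0.0015877544210412772
-147.02149870410327 [ 0.3883917 -0.001466 ] 1165 0.0015935406847676645
-147.7633540234452 [3.88376565e-01 8.49536505e-05] 1127 0.0013657099253935043
-147.86544248763636 [3.88382393e-01 3.00422903e-04] 1125 0.0013528215362104135
-147.85880416706192 [3.88378510e-01 2.88303282e-04] 1127 0.0013555149269580066
-147.8588019307342 [3.88378509e-01 2.88298856e-04] 1127 0.0013555149317393282
0.08 14 0.0292 0.0256 0.93
0.085 20 0.0299 0.0255 0.95
0.09 21 0.0288 0.026 0.95
0.095 79 0.0306 0.0214 0.7
0.1 102 0.0232 0.0188 0.52
0.105 94 0.0239 0.0187 0.52
0.11 97 0.0239 0.0187 0.51
0.115 102 0.0239 0.0189 0.53
0.12 96 0.0233 0.019 0.49
0.125 97 0.0228 0.0188 0.52
0.13 97 0.0234 0.0189 0.52
0.135 97 0.0241 0.0188 0.54
0.14 95 0.0222 0.0187 0.51
0.145 95 0.0226 0.0189 0.54
0.15 105 0.035 0.0196 0.41
0.155 167 0.0386 0.0328 0.44
0.16 167 0.0364 0.0329 0.52
0.165 142 0.0374 0.0325 0.57
0.17 22 0.0313 0.013 1.0
d [-0.73329801 -0.46073206 -0.5       ] end sr 95-99 [0.16152185 0.16780621 0.1690949  0.17057872]
0.1732050807568877 lens [0.66407761 0.32633602 0.30177597]
0.16909490260095783 lens [0.66709159 0.32822971 0.30383106]
```

Run:
```python
from h import *
s=read_state(); M=R.from_rotvec(s['eef_rot']).as_matrix(); print(M.round(3), s['ee_pos'])
print('tool x az',np.degrees(np.arctan2(M[1,0],M[0,0])))
```

```text
[[ 0.299 -0.954 -0.001]
 [-0.954 -0.299  0.001]
 [-0.001  0.    -1.   ]] [ 0.18683474 -0.59599087  0.25554125]
tool x az -72.59008494227592
```

Call:
send_rows(steps=[{"grip":255,"xyz":[0,0,-50],"delta_rot":[0,0,0]},{"grip":255,"xyz":[-20,-26,-104],"delta_rot":[0,0,-5]},{"grip":255,"xyz":[-50,-64,-104],"delta_rot":[0,0,-12]},{"grip":255,"xyz":[-80,-103,-104],"delta_rot":[0,0,-19]},{"grip":255,"xyz":[-110,-141,-104],"delta_rot":[0,0,-26]},{"grip":255,"xyz":[-140,-180,-104],"delta_rot":[0,0,-33]},{"grip":255,"xyz":[-170,-219,-104],"delta_rot":[0,0,-40]},{"grip":255,"xyz":[-200,-257,-104],"delta_rot":[0,0,-47]},{"grip":255,"xyz":[-230,-296,-104],"delta_rot":[0,0,-54]},{"grip":255,"xyz":[-260,-334,-104],"delta_rot":[0,0,-60]},{"grip":255,"xyz":[-290,-373,-104],"delta_rot":[0,0,-65]},{"grip":255,"xyz":[-310,-398,-104],"delta_rot":[0,0,-69.2]},{"grip":255,"xyz":[-320,-411,-104],"delta_rot":[0,0,-69.2]},{"grip":255,"xyz":[-320,-411,-104],"delta_rot":[0,0,-69.2]},{"grip":255,"xyz":[-320,-411,-104],"delta_rot":[0,0,-69.2]}])

```text
clock: 1.98
ee_pos: [0.4827, -0.1697, 0.3601]
eef_rot: [3.139, -0.098, -0.001]
force: [0.2, -1.1, -0.1]
opening: 0.0003
```

```bash
cat > st.py <<'E'
from h import *
s=read_state(); M=R.from_rotvec(s['eef_rot']).as_matrix()
j=np.array([.0585,.9983]); r=s['ee_pos'][:2]-[.4866,-.1176]
print('t',s['clock'],'q',s['joint_pos'].round(3),'tcp',s['ee_pos'].round(4),'zax',M[:,2].round(3),'az',np.degrees(np.arctan2(M[1,0],M[0,0])).round(2))
print('jig xy mm',(1000*r@[j[1],-j[0]]).round(1),(1000*r@j).round(1),'F',s['force'].round(2),'M',s['moment'].round(2),'open',s['opening'])
E
python3 st.py; python3 -c "
from h import *
a,_=snap('side','side1')
cv2.imwrite('pics/s1z.png',cv2.resize(a[100:320,290:490,::-1],None,fx=3,fy=2.7))"
```

```text
t 1.975 q [ 0.669  0.178 -0.493  1.687  0.088  1.298  0.097] tcp [ 0.4827 -0.1697  0.3601] zax [-0.001 -0.001 -1.   ] az -3.56
jig xy mm -0.9 -52.2 F [ 0.17 -1.15 -0.11] M [ 0.    0.04 -0.01] open 0.00033982961752100144
```

View pics/s1z.png

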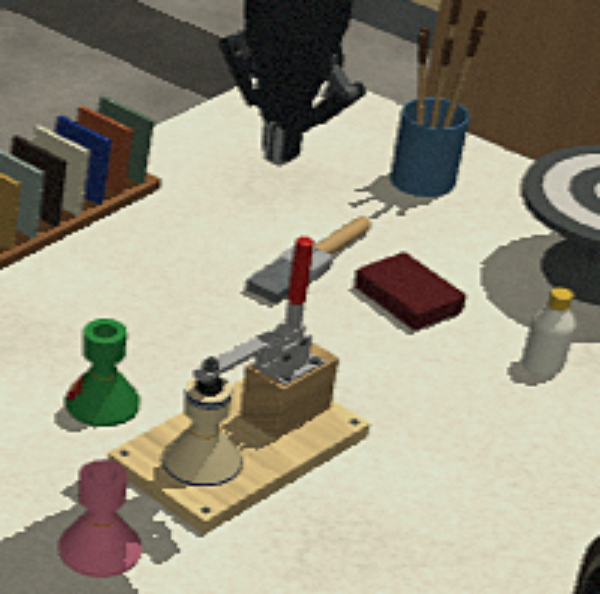

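Call:
send_rows(steps=[{"grip":255,"xyz":[0,0,40],"delta_rot":[0,0,0]},{"grip":255,"xyz":[0,0,85],"delta_rot":[0,0,0]},{"grip":255,"xyz":[0,0,118],"delta_rot":[0,0,0]},{"grip":255,"xyz":[0,10,118],"delta_rot":[0,0,0]},{"grip":255,"xyz":[0,18,118],"delta_rot":[0,0,0]},{"grip":255,"xyz":[0,27,118],"delta_rot":[0,0,0]},{"grip":255,"xyz":[0,34,118.5],"delta_rot":[0,0,0]},{"grip":255,"xyz":[0,41,119],"delta_rot":[0,0,0]},{"grip":255,"xyz":[0,48,119.5],"delta_rot":[0,0,0]},{"grip":255,"xyz":[0,56,120],"delta_rot":[0,0,0]},{"grip":255,"xyz":[0,63,122],"delta_rot":[0,0,0]},{"grip":255,"xyz":[0,70,124.5],"delta_rot":[0,0,0]},{"grip":255,"xyz":[0,77,127],"delta_rot":[0,0,0]},{"grip":255,"xyz":[0,83,130.5],"delta_rot":[0,0,0]}])

```text
clock: 3.78
ee_pos: [0.4784, -0.2517, 0.2296]
eef_rot: [3.14, -0.093, 0.0]
force: [1.6, 2.0, 3.6]
opening: -0.0001
```

```bash
python3 st.py; python3 -c "
from h import *
a,_=snap('side','side2')
cv2.imwrite('pics/s2z.png',cv2.resize(a[150:300,310:460,::-1],None,fx=4,fy=4))"
```

```text
t 3.775 q [ 0.748  0.33  -0.441  1.812  0.162  1.035  0.185] tcp [ 0.4784 -0.2517  0.2296] zax [ 0. -0. -1.] az -3.41
jig xy mm -0.3 -134.3 F [1.55 2.02 3.55] M [ 0.49 -0.39  0.03] open -0.00010624915347800954
```

View pics/s2z.png

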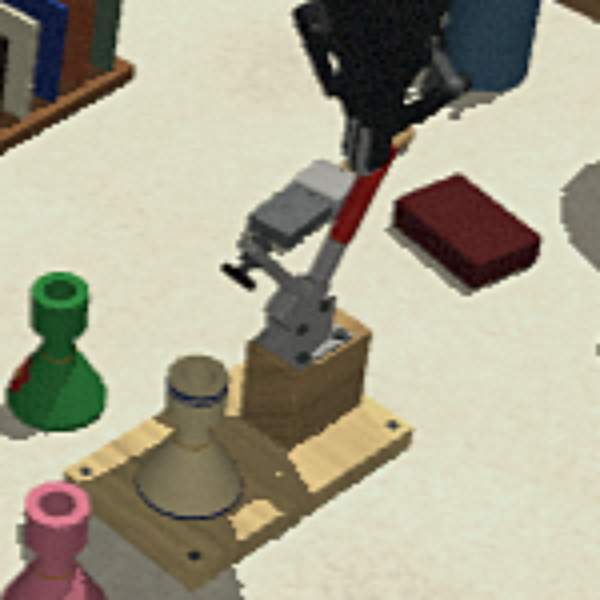

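Call:
send_rows(steps=[{"grip":255,"xyz":[0,8,5.5],"delta_rot":[0,0,0]},{"grip":255,"xyz":[0,16,11.5],"delta_rot":[0,0,0]},{"grip":255,"xyz":[0,23,18],"delta_rot":[0,0,0]},{"grip":255,"xyz":[0,29,25],"delta_rot":[0,0,0]},{"grip":255,"xyz":[0,33,31],"delta_rot":[0,0,0]},{"grip":255,"xyz":[0,36.5,37],"delta_rot":[0,0,0]},{"grip":255,"xyz":[0,39.5,42],"delta_rot":[0,0,0]},{"grip":255,"xyz":[0,40.5,44],"delta_rot":[0,0,0]},{"grip":255,"xyz":[0,40.5,44],"delta_rot":[0,0,0]}])

```text
clock: 4.95
ee_pos: [0.4759, -0.2913, 0.1856]
eef_rot: [-3.14, 0.093, 0.001]
force: [-0.3, -0.7, 2.9]
opening: -0.0002
```

```bash
python3 st.py; python3 -c "
from h import *
a,_=snap('side','side3')
cv2.imwrite('pics/s3z.png',cv2.resize(a[150:300,310:460,::-1],None,fx=4,fy=4))"
```

```text
t 4.95 q [ 0.783  0.405 -0.413  1.819  0.195  0.958  0.228] tcp [ 0.4759 -0.2913  0.1856] zax [-0.001  0.    -1.   ] az -3.39
jig xy mm -0.5 -174.1 F [-0.26 -0.7   2.93] M [-0.17  0.08 -0.02] open -0.0002080625789775635
```

View pics/s3z.png

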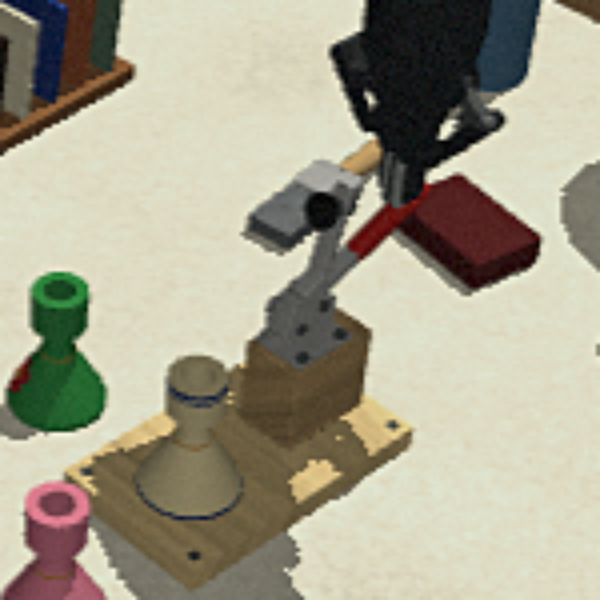

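Call:
send_rows(steps=[{"grip":255,"xyz":[0,0.5,2],"delta_rot":[0,0,0]},{"grip":255,"xyz":[0,1,4],"delta_rot":[0,0,0]},{"grip":255,"xyz":[0,1,4],"delta_rot":[0,0,0]}])

```text
clock: 5.38
ee_pos: [0.4764, -0.292, 0.1842]
eef_rot: [3.139, -0.092, 0.001]
force: [-5.9, 3.9, 23.3]
opening: 0.0003
```

```bash
python3 st.py
```

```text
t 5.375 q [ 0.783  0.407 -0.413  1.82   0.197  0.954  0.227] tcp [ 0.4764 -0.292   0.1842] zax [ 0.001 -0.001 -1.   ] az -3.37
jig xy mm -0.0 -174.7 F [-5.94  3.94 23.32] M [ 0.69  1.42 -0.06] open 0.00025294730853876426
```

Call:
send_rows(steps=[{"grip":255,"xyz":[0,0,-10],"delta_rot":[0,0,0]},{"grip":150,"xyz":[0,0,-60],"delta_rot":[0,0,0]},{"grip":0,"xyz":[0,0,-120],"delta_rot":[0,0,0]},{"grip":0,"xyz":[0,0,-160],"delta_rot":[0,0,0]},{"grip":0,"xyz":[0,0,-160],"delta_rot":[0,0,0]},{"grip":0,"xyz":[0,0,-160],"delta_rot":[0,0,0]}])

```text
clock: 6.12
ee_pos: [0.4755, -0.2921, 0.3406]
eef_rot: [-3.139, 0.093, 0.003]
force: [-1.1, -0.3, 0.5]
opening: 0.0852
```

```bash
python3 st.py; python3 -c "
from h import *
a,d=snap('side','side4'); b,e=snap('top','top4')
x=cv2.resize(a[170:310,310:450,::-1],(400,400),interpolation=2); y=cv2.convertScaleAbs(cv2.resize(b[230:310,320:400,::-1],(400,400),interpolation=2),alpha=1.8)
cv2.imwrite('pics/z4.png',np.hstack([x,y]))
Q=pts('side',d);P=pts('top',e)
h=cv2.cvtColor(a,cv2.COLOR_RGB2HSV)
k=((h[...,0]<6)|(h[...,0]>174))&(h[...,1]>150)&(h[...,2]>50)&(np.hypot(Q[...,0]-.475,Q[...,1]+.27)<.09)&(Q[...,2]>.1)
p=Q[k]; r=p[:,:2]-[.4866,-.1176]; y=r@[.0585,.9983]; c=np.polyfit(y,p[:,2],1); print('handle ang from vertical',90-np.degrees(np.arctan(-c[0])),len(p),y.min(),p[:,2].max())
for PP in(Q,P):
  k=(PP[...,2]>.104)&(PP[...,2]<.114)&(np.hypot(PP[...,0]-.485,PP[...,1]+.118)<.035); q=PP[k]
  print('cup',q.mean(0),k.sum(),cv2.minEnclosingCircle(q[:,:2].astype(np.float32)))
"
```

```text
t 6.125 q [ 0.811  0.27  -0.435  1.618  0.118  1.281  0.297] tcp [ 0.4755 -0.2921  0.3406] zax [-0.002  0.001 -1.   ] az -3.39
jig xy mm -0.9 -174.8 F [-1.09 -0.25  0.55] M [-0.04  0.01  0.07] open 0.08516165875381426
handle ang from vertical 70.06062048074487 136 -0.19851073918518408 0.16580193370721963
cup [ 0.4858606  -0.11541475  0.10812211] 117 ((0.4864369034767151, -0.11459878087043762), 0.021695571020245552)
cup [ 0.48796256 -0.11800276  0.10958076] 132 ((0.48814794421195984, -0.11803778260946274), 0.019495509564876556)
```

View pics/z4.png

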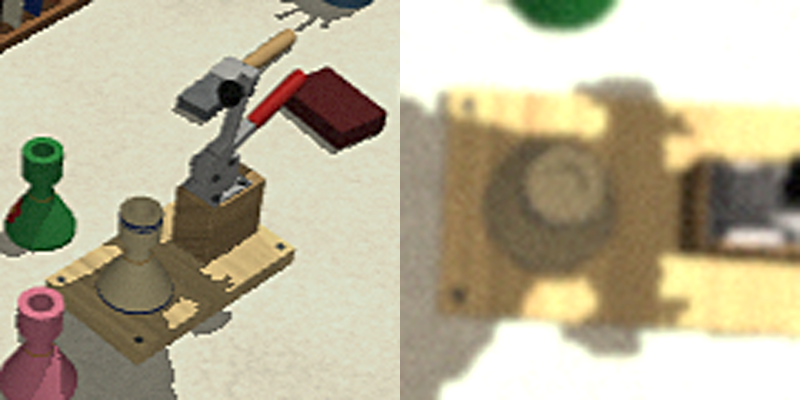

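```bash
python3 -c "
import numpy as np,cv2
a=np.load('pics/top4.npz')['im']
b=a.astype(float)+1
rg=b[...,0]/b[...,1]
c=rg[250:290,330:370]
print((c[2:34:1,4:32]*100).astype(int))
s=np.load('pics/side4.npz')['im'].astype(float)+1
c=(s[...,0]/s[...,1])[232:285,340:378]
print(c.max(),np.argwhere(c>1.35)+[232,340])
"
```

```text
[[112 109 108 110 116 119 120 113 113 112 114 119 121 119 117 115 114 109
  107 106 110 114 113 110 107 107 109 113]
 [114 113 110 111 115 116 115 114 111 112 116 121 122 119 117 116 114 109
  106 108 112 114 113 110 107 106 108 112]
 [116 115 112 112 116 119 115 114 113 114 118 122 122 118 119 115 113 110
  106 107 110 113 113 110 109 106 108 114]
 [120 117 119 115 119 121 120 115 116 114 117 117 122 121 118 117 115 111
  108 108 110 114 114 110 107 106 109 114]
 [120 123 121 115 123 116 119 120 116 115 119 123 124 120 117 115 116 113
  110 110 110 117 115 109 109 109 112 118]
 [122 120 124 125 123 119 127 121 123 118 120 117 117 121 120 119 114 115
  116 116 116 119 113 115 112 114 114 122]
 [126 119 122 117 120 124 123 127 117 117 119 113 119 116 112 118 115 116
  118 117 118 120 120 117 116 116 123 121]
 [120 122 118 123 115 127 120 119 126 116 121 117 117 118 109 115 114 109
  114 117 117 121 122 123 121 122 123 121]
 [117 123 122 121 123 122 124 118 112 116 115 112 110 112 113 112 110 114
  112 115 110 115 115 116 117 117 120 124]
 [119 121 122 120 125 120 116 120 113 112 119 1
[... 1966 characters left out ...]
6 114 111 112 115 112 115 116 112 112 115 110 114
  110 116 115 112 114 118 116 116 114 118]
 [121 123 124 125 123 121 116 114 110 111 116 118 111 113 117 120 112 116
  115 114 114 110 114 115 110 117 122 117]
 [124 121 120 123 120 122 122 120 119 110 110 114 115 116 112 116 113 115
  113 110 114 112 112 115 118 118 120 118]
 [122 123 121 120 119 121 125 118 120 109 111 108 115 112 113 114 115 114
  112 114 111 115 118 116 121 120 124 121]
 [115 126 122 122 120 122 119 117 119 121 115 111 112 117 113 108 113 114
  114 114 115 120 120 118 118 123 121 123]
 [122 122 121 122 121 120 121 121 118 117 116 115 114 119 114 118 115 114
  116 116 116 121 117 119 120 122 119 119]]
1.3272727272727274 []
```

Call:
send_rows(steps=[{"grip":0,"xyz":[0,-50,0],"delta_rot":[0,0,0]},{"grip":0,"xyz":[1,-110,0],"delta_rot":[0,0,0]},{"grip":0,"xyz":[1.8,-160,0],"delta_rot":[0,0,0]},{"grip":0,"xyz":[1.8,-175.5,0],"delta_rot":[0,0,0]},{"grip":0,"xyz":[1.8,-175.5,40],"delta_rot":[0,0,0]},{"grip":0,"xyz":[1.8,-175.5,85],"delta_rot":[0,0,0]},{"grip":0,"xyz":[1.8,-175.5,125],"delta_rot":[0,0,0]},{"grip":0,"xyz":[1.8,-175.5,160],"delta_rot":[0,0,0]},{"grip":0,"xyz":[1.8,-175.5,180],"delta_rot":[0,0,0]},{"grip":0,"xyz":[1.8,-175.5,180],"delta_rot":[0,0,0]}])

```text
clock: 7.48
ee_pos: [0.4866, -0.1177, 0.1596]
eef_rot: [-3.139, 0.094, 0.007]
force: [-0.0, 0.1, 0.2]
opening: 0.0853
```

```bash
python3 st.py; python3 -c "
from h import *
a,_=snap('side','side5')
cv2.imwrite('pics/s5z.png',cv2.resize(a[150:300,310:460,::-1],None,fx=4,fy=4))"
```

```text
t 7.475 q [ 0.559  0.366 -0.512  1.969  0.231  0.868 -0.136] tcp [ 0.4866 -0.1177  0.1596] zax [-0.005  0.001 -1.   ] az -3.43
jig xy mm 0.1 -0.1 F [-0.02  0.14  0.18] M [ 0.03  0.01 -0.01] open 0.08533606861272723
```

View pics/s5z.png

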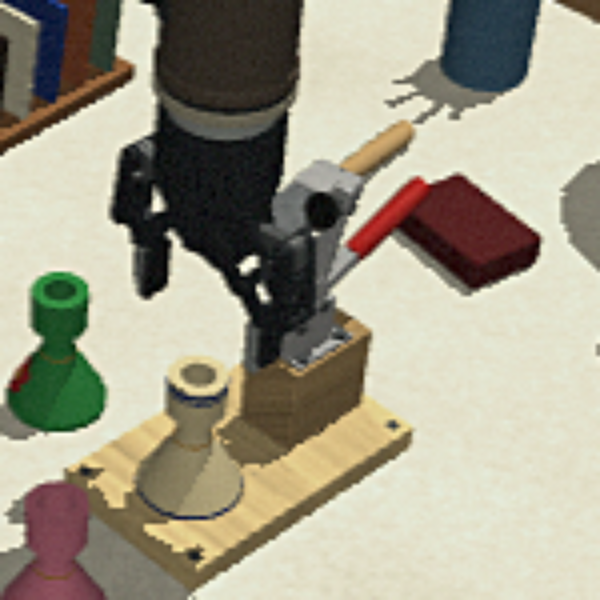

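Call:
send_rows(steps=[{"grip":0,"xyz":[0.5,-0.5,20],"delta_rot":[0,0,0]},{"grip":0,"xyz":[0.5,-0.5,40],"delta_rot":[0,0,0]},{"grip":0,"xyz":[0.5,-0.5,53],"delta_rot":[0,0,0]},{"grip":0,"xyz":[0.5,-0.5,58.5],"delta_rot":[0,0,0]},{"grip":0,"xyz":[0.5,-0.5,58.5],"delta_rot":[0,0,0]}])

```text
clock: 8.15
ee_pos: [0.4889, -0.1169, 0.1035]
eef_rot: [3.14, -0.093, 0.0]
force: [-1.2, 0.2, 0.3]
opening: 0.0854
```

```bash
python3 st.py
```

```text
t 8.15 q [ 0.521  0.448 -0.478  2.014  0.298  0.746 -0.197] tcp [ 0.4889 -0.1169  0.1035] zax [ 0. -0. -1.] az -3.39
jig xy mm 2.3 0.9 F [-1.18  0.18  0.29] M [-0.03  0.01 -0.01] open 0.08543966461813254
```

Call:
send_rows(steps=[{"grip":90,"xyz":[-1,0,1],"delta_rot":[0,0,0]},{"grip":130,"xyz":[-1,0,1],"delta_rot":[0,0,0]},{"grip":200,"xyz":[-1,0,1],"delta_rot":[0,0,0]},{"grip":255,"xyz":[-1,0,1],"delta_rot":[0,0,0]},{"grip":255,"xyz":[-1,0,1],"delta_rot":[0,0,0]},{"grip":255,"xyz":[-1,0,1],"delta_rot":[0,0,0]},{"grip":255,"xyz":[-1,0,1],"delta_rot":[0,0,0]},{"grip":255,"xyz":[-1,0,1],"delta_rot":[0,0,0]}], squeeze=50)

```text
clock: 9.15
ee_pos: [0.4881, -0.1168, 0.1028]
eef_rot: [3.14, -0.093, 0.001]
force: [0.1, 1.0, 6.0]
opening: 0.0365
```

```bash
python3 st.py; python3 -c "
from h import *
a,_=snap('side','side6')
cv2.imwrite('pics/s6z.png',cv2.resize(a[150:300,310:460,::-1],None,fx=4,fy=4))"
```

```text
t 9.15 q [ 0.521  0.448 -0.478  2.017  0.299  0.743 -0.198] tcp [ 0.4881 -0.1168  0.1028] zax [ 0.001 -0.    -1.   ] az -3.39
jig xy mm 1.5 0.9 F [0.12 0.96 6.05] M [-0.02  0.31  0.03] open 0.03650330469238566
```

View pics/s6z.png

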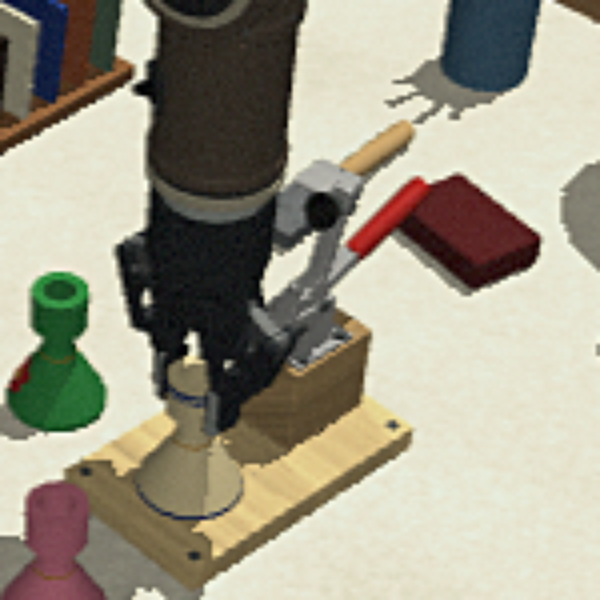

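Call:
send_rows(steps=[{"grip":255,"xyz":[0,0,-8],"delta_rot":[0,0,0]},{"grip":255,"xyz":[0,0,-20],"delta_rot":[0,0,0]},{"grip":255,"xyz":[0,0,-45],"delta_rot":[0,0,0]},{"grip":255,"xyz":[0,0,-80],"delta_rot":[0,0,0]},{"grip":255,"xyz":[0,0,-120],"delta_rot":[0,0,0]},{"grip":255,"xyz":[0,0,-160],"delta_rot":[0,0,0]},{"grip":255,"xyz":[0,0,-190],"delta_rot":[0,0,0]},{"grip":255,"xyz":[0,0,-200],"delta_rot":[0,0,0]},{"grip":255,"xyz":[0,0,-200],"delta_rot":[0,0,0]}])

```text
clock: 10.32
ee_pos: [0.4876, -0.1168, 0.3023]
eef_rot: [3.14, -0.093, 0.001]
force: [-0.4, 0.3, -1.8]
opening: 0.0367
```

```bash
python3 st.py; python3 -c "
from h import *
p=proj('side',[.488,-.117,.25]);print(p)
a,_=snap('side','side7')
cv2.imwrite('pics/s7z.png',cv2.resize(a[100:300,290:490,::-1],None,fx=3,fy=3))"
```

```text
t 10.325 q [ 0.614  0.206 -0.552  1.798  0.117  1.17  -0.033] tcp [ 0.4876 -0.1168  0.3023] zax [ 0. -0. -1.] az -3.4
jig xy mm 1.0 0.9 F [-0.45  0.28 -1.83] M [-0.03  0.01  0.01] open 0.03671477029478048
[362.55319803 197.36569213]
```

View pics/s7z.png

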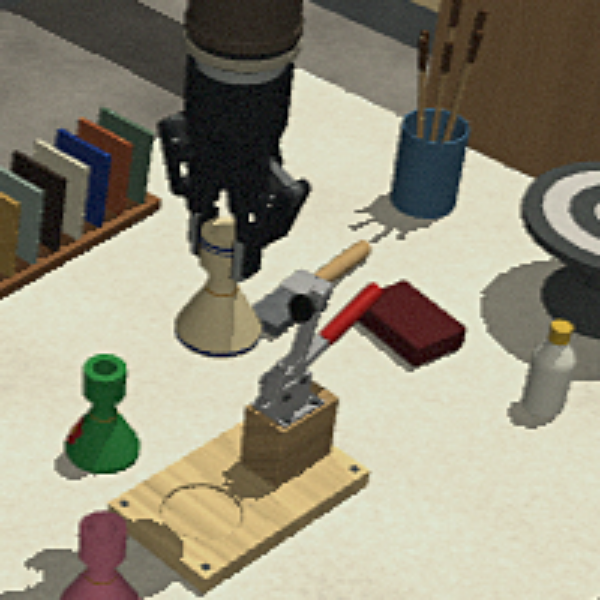

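Call:
send_rows(steps=[{"grip":255,"xyz":[0,0,0],"delta_rot":[0,0,-10]},{"grip":255,"xyz":[0,0,0],"delta_rot":[0,0,-20]},{"grip":255,"xyz":[0,0,0],"delta_rot":[0,0,-30]},{"grip":255,"xyz":[0,0,0],"delta_rot":[0,0,-40]},{"grip":255,"xyz":[0,0,0],"delta_rot":[0,0,-50]},{"grip":255,"xyz":[0,0,0],"delta_rot":[0,0,-60]},{"grip":255,"xyz":[0,0,0],"delta_rot":[0,0,-70]},{"grip":255,"xyz":[0,0,0],"delta_rot":[0,0,-80]},{"grip":255,"xyz":[0,0,0],"delta_rot":[0,0,-90]},{"grip":255,"xyz":[0,0,0],"delta_rot":[0,0,-100]},{"grip":255,"xyz":[0,0,0],"delta_rot":[0,0,-110]},{"grip":255,"xyz":[0,0,0],"delta_rot":[0,0,-120]},{"grip":255,"xyz":[0,0,0],"delta_rot":[0,0,-125]},{"grip":255,"xyz":[0,0,0],"delta_rot":[0,0,-125]},{"grip":255,"xyz":[0,0,0],"delta_rot":[0,0,-125]}])

```text
clock: 12.25
ee_pos: [0.4874, -0.1168, 0.3015]
eef_rot: [-1.535, -2.74, 0.0]
force: [-0.2, -0.2, -2.0]
opening: 0.0367
```

```bash
python3 st.py; python3 -c "
from h import *
a,_=snap('side','side8')
cv2.imwrite('pics/s8z.png',cv2.resize(a[140:240,310:410,::-1],None,fx=6,fy=6,interpolation=2))"
```

```text
t 12.25 q [ 0.88   0.271 -0.886  1.784  0.224  1.193  2.048] tcp [ 0.4874 -0.1168  0.3015] zax [-0.001  0.001 -1.   ] az 121.49
jig xy mm 0.7 0.9 F [-0.22 -0.21 -1.96] M [-0.04  0.04  0.03] open 0.03668265476013296
```

View pics/s8z.png

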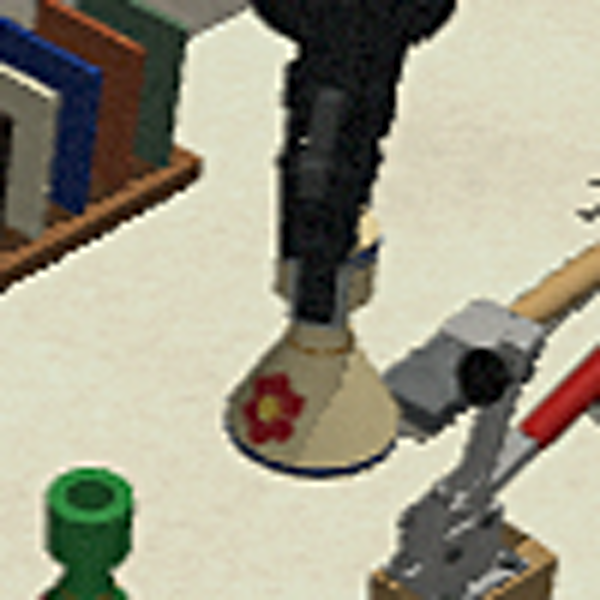

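```bash
cat > f.py <<'E'
from h import *
import sys
f=sys.argv[1]; z=np.load(f'pics/{f}.npz');im=z['im'];Q=pts('side',z['d'])
s=read_state();T=s['ee_pos'];M=R.from_rotvec(s['eef_rot']).as_matrix();az=np.degrees(np.arctan2(M[1,0],M[0,0]))
h=cv2.cvtColor(im,cv2.COLOR_RGB2HSV)
near=np.linalg.norm(Q[...,:2]-T[:2],axis=-1)<.06
near&=(Q[...,2]<T[2]-.03)&(Q[...,2]>T[2]-.12)
r=near&((h[...,0]<8)|(h[...,0]>172))&(h[...,1]>120)
c=max(cv2.findContours((r*255).astype(np.uint8),0,2)[0],key=cv2.contourArea); 
m=cv2.moments(c); uv=np.array([m['m10'],m['m01']])/m['m00']
fm=np.zeros(im.shape[:2],np.uint8); cv2.drawContours(fm,[c],-1,255,-1)
p=Q[fm>0]; fc=p.mean(0); print('px',uv,'n',len(p),'depth centroid',fc)
o=np.r_[T[:2],T[2]-.0888]
print('rel',(fc-o)*1000)
d=fc-o; print('az depth',np.degrees(np.arctan2(d[1],d[0])),'r',np.hypot(*d[:2]))
pl=plane('side',*uv,o[2]+.021); d=pl-o; print('az plane',np.degrees(np.arctan2(d[1],d[0])),np.hypot(*d[:2]),'tool az',az)
# candlestick lower body centre: base z
b=Q[near&(Q[...,2]<T[2]-.05)]; print('body z min',np.percentile(b[:,2],1), 'pred', o[2])
# surface points -> fit cone centre
from scipy.optimize import least_squares
bb=b[(b[:,2]>o[2]+.010)&(b[:,2]<o[2]+.040)]
def res(q):
    x=bb-np.array(q); return (np.hypot(x[:,0],x[:,1])-(.034-(x[:,2]-.006)*.0215/.038))*np.cos(np.radians(29.5))
q=least_squares(res,o,loss='soft_l1',f_scale=.002); print('fit origin',q.x,'vs',o,np.abs(q.fun).mean(),len(bb))
d=fc-q.x; print('az fit-centre',np.degrees(np.arctan2(d[1],d[0])),np.hypot(*d[:2]),d[2])
E
python3 f.py side8
```

```text
px [354.93809524 207.9047619 ] n 87 depth centroid [ 0.47941634 -0.08191018  0.24270515]
rel [-8.08769701 34.82981356 29.77309405]
az depth 103.07275897806431 r 0.03575649249911632
az plane 91.80042803307406 0.02598485177113268 tool az 121.51567539071256
body z min 0.21174621337410132 pred 0.21293205875057308
fit origin [ 0.48739611 -0.11581699  0.2120935 ] vs [ 0.48750403 -0.11673999  0.21293206] 0.0016869349380899841 350
az fit-centre 103.24323601112239 0.034833155401101316 0.03061165002892416
```

```bash
sed -i 's/fc=p.mean(0)/fc=np.median(p,axis=0);print(p.std(0),(z["d"][fm>0]==0).sum())/' f.py; python3 f.py side8
```

```text
[0.07193758 0.08690732 0.08683927] 1
px [354.93809524 207.9047619 ] n 87 depth centroid [ 0.48643896 -0.09213866  0.23305808]
rel [-1.06507796 24.60132836 20.12601914]
az depth 92.47898761580464 r 0.024624373047360915
az plane 91.80042803307406 0.02598485177113268 tool az 121.51567539071256
body z min 0.21174621337410132 pred 0.21293205875057308
fit origin [ 0.48739611 -0.11581699  0.2120935 ] vs [ 0.48750403 -0.11673999  0.21293206] 0.0016869349380899841 350
az fit-centre 92.31481176247905 0.023697665646622665 0.02096457511831537
```

Call:
send_rows(steps=[{"grip":255,"xyz":[20,13,0],"delta_rot":[0,0,-2]},{"grip":255,"xyz":[50,33,0],"delta_rot":[0,0,-5]},{"grip":255,"xyz":[85,55,0],"delta_rot":[0,0,-8]},{"grip":255,"xyz":[120,78,5],"delta_rot":[0,0,-12]},{"grip":255,"xyz":[155,101,10],"delta_rot":[0,0,-16]},{"grip":255,"xyz":[190,124,15],"delta_rot":[0,0,-20]},{"grip":255,"xyz":[225,147,20],"delta_rot":[0,0,-24]},{"grip":255,"xyz":[255,166,26],"delta_rot":[0,0,-28]},{"grip":255,"xyz":[275,179,30],"delta_rot":[0,0,-28]},{"grip":255,"xyz":[283,184.5,31],"delta_rot":[0,0,-28]},{"grip":255,"xyz":[283,184.5,31],"delta_rot":[0,0,-28]},{"grip":255,"xyz":[283,184.5,31],"delta_rot":[0,0,-28]}])

```text
clock: 13.8
ee_pos: [0.4968, 0.22, 0.2714]
eef_rot: [0.825, 3.031, -0.001]
force: [-0.1, 0.1, -1.4]
opening: 0.0365
```

```bash
python3 st.py; python3 -c "
from h import *
a,_=snap('side','side9');b,_=snap('top','top9')
x=cv2.resize(a[160:310,60:310,::-1],(800,480),interpolation=2)
cv2.imwrite('pics/s9z.png',x)"; python3 f.py side9
```

```text
t 13.8 q [ 0.266  0.44  -1.026  1.729  0.402  1.202  1.744] tcp [0.4968 0.22   0.2714] zax [ 0.    -0.001 -1.   ] az 149.54
jig xy mm -9.6 337.6 F [-0.11  0.06 -1.41] M [-0.03 -0.03  0.01] open 0.03650078074167494
[0.00629651 0.00438727 0.00607165] 0
px [243.90759076 289.85313531] n 121 depth centroid [0.48490178 0.24274568 0.20412508]
rel [-12.0191298   22.93577662  21.52564759]
az depth 117.6560728052481 r 0.025894194917009596
az plane 117.33657131258968 0.025913918357118086 tool az 149.5026169209368
body z min 0.1828782408665945 pred 0.1825994330357023
fit origin [0.496125   0.22116326 0.18184607] vs [0.49692091 0.21980991 0.18259943] 0.0013633290895176068 471
az fit-centre 117.47520382228258 0.024326149509107067 0.02227900622069301
```

View pics/s9z.png

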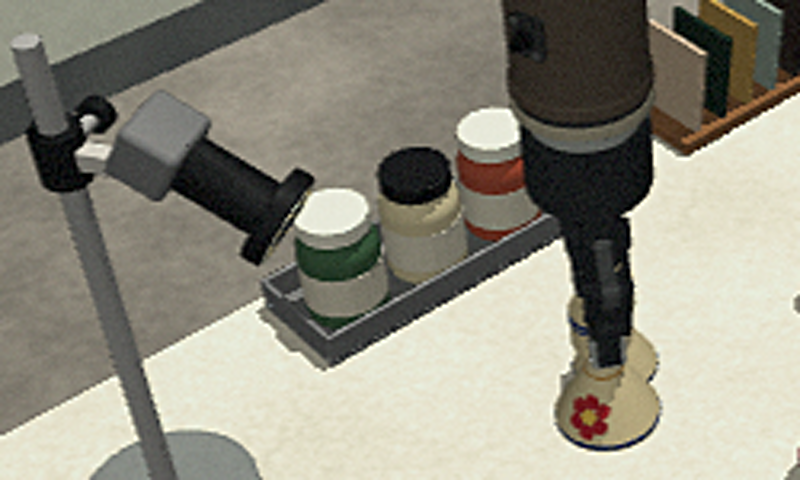

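View pics/top9.png

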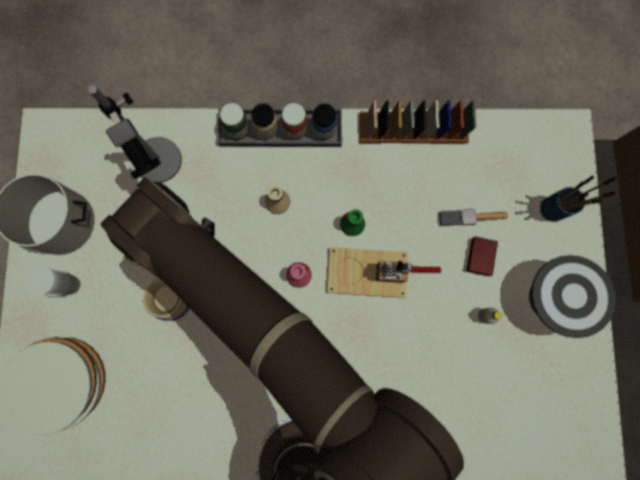

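Call:
send_rows(steps=[{"grip":255,"xyz":[0.5,0.9,0.5],"delta_rot":[0,0,8]},{"grip":255,"xyz":[0.5,0.9,0.5],"delta_rot":[0,0,18]},{"grip":255,"xyz":[0.5,0.9,0.5],"delta_rot":[0,0,28]},{"grip":255,"xyz":[0.5,0.9,0.5],"delta_rot":[0,0,38]},{"grip":255,"xyz":[0.5,0.9,0.5],"delta_rot":[0,0,48]},{"grip":255,"xyz":[0.5,0.9,0.5],"delta_rot":[0,0,58]},{"grip":255,"xyz":[0.5,0.9,0.5],"delta_rot":[0,0,68]},{"grip":255,"xyz":[0.5,0.9,0.5],"delta_rot":[0,0,77]},{"grip":255,"xyz":[0.5,0.9,0.5],"delta_rot":[0,0,84]},{"grip":255,"xyz":[0.5,0.9,0.5],"delta_rot":[0,0,86.2]},{"grip":255,"xyz":[0.5,0.9,0.5],"delta_rot":[0,0,86.2]},{"grip":255,"xyz":[0.5,0.9,0.5],"delta_rot":[0,0,86.2]},{"grip":255,"xyz":[0.5,0.9,0.5],"delta_rot":[0,0,86.2]},{"grip":255,"xyz":[0.5,0.9,0.5],"delta_rot":[0,0,86.2]}])

```text
clock: 15.65
ee_pos: [0.4966, 0.222, 0.2708]
eef_rot: [-2.672, -1.652, 0.0]
force: [-0.8, 0.7, -2.7]
opening: 0.0366
```

```bash
python3 st.py; python3 -c "
from h import *
from scipy.optimize import least_squares
a,d=snap('side','side10');b,e=snap('top','top10')
cv2.imwrite('pics/s10z.png',cv2.resize(a[160:310,60:310,::-1],(800,480),interpolation=2))
Q=pts('side',d);s=read_state();T=s['ee_pos'];o=T-[0,0,.0888]
b=Q[(np.linalg.norm(Q[...,:2]-T[:2],axis=-1)<.045)&(Q[...,2]>o[2]+.01)&(Q[...,2]<o[2]+.04)]
def res(q,full=False):
    x=b-np.array(q[:3]); ax=np.array([q[3],q[4],1]);ax/=np.linalg.norm(ax); h=x@ax; r=np.linalg.norm(x-h[:,None]*ax,axis=1)
    return (r-(.034-(h-.006)*.0215/.038))*.87
q=least_squares(res,np.r_[o,0,0],loss='soft_l1',f_scale=.002); print('origin fit',q.x[:3],'tilt deg',np.degrees(q.x[3:]),'o',o)
az=np.radians(63.3-31.2); x=np.array([np.cos(az),np.sin(az),0]); fl=o+.0255*x+[0,0,.021]
L=np.array([.665,.327,.3023]); D=np.array([-.7333,-.4607,-.5]); w=fl-L; print('along',w@D,'off',w-(w@D)*D)
"
```

```text
t 15.65 q [ 0.042  0.341 -0.697  1.741  0.238  1.146  0.381] tcp [0.4966 0.222  0.2708] zax [-0. -0. -1.] az 63.43
jig xy mm -9.9 339.6 F [-0.84  0.71 -2.66] M [ 0.03 -0.04 -0.02] open 0.03663944639977778
origin fit [0.49686208 0.22172507 0.18193862] tilt deg [ 1.20970421 -0.96217126] o [0.49657993 0.22200871 0.18195695]
along 0.19946019618325284 off [-0.0005543   0.00045069  0.00038705]
```

View pics/s10z.png

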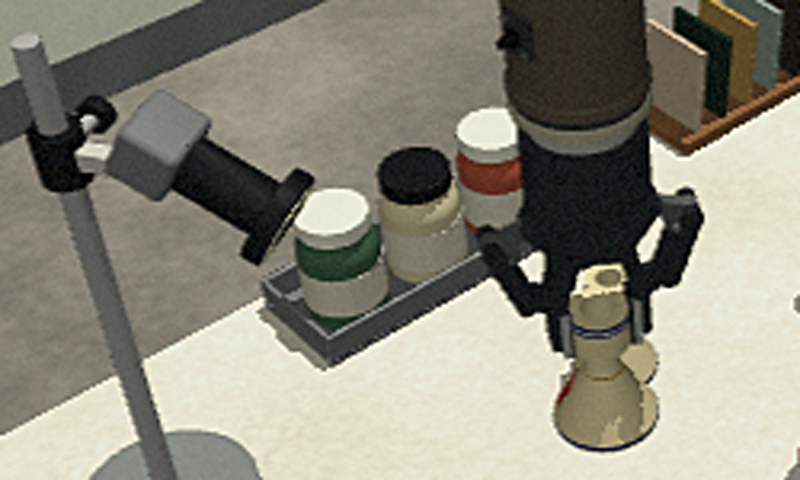

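Call:
send_rows(steps=[{"grip":255,"xyz":[0,0,0],"delta_rot":[0,0,0]},{"grip":255,"xyz":[0,0,0],"delta_rot":[0,0,0]},{"grip":255,"xyz":[0,0,0],"delta_rot":[0,0,0]},{"grip":255,"xyz":[0,0,0],"delta_rot":[0,0,0]}])

```text
clock: 16.25
ee_pos: [0.4966, 0.222, 0.2708]
eef_rot: [2.673, 1.651, 0.0]
force: [-1.0, 0.2, -1.4]
opening: 0.0364
```

```bash
python3 st.py; python3 -c "
from h import *
print(np.abs(read_state()['dq']).max())
a,_=snap('side','side11')
o=np.load('pics/side0.npz')['im'].astype(int)
for n,(u0,u1,v0,v1) in dict(cam=(55,160,165,335),green=(310,340,215,260),pink=(305,340,268,312),bowl=(285,340,325,375),mug=(130,190,345,402),pot=(205,262,350,412),block=(405,447,190,222),blue=(235,268,240,283)).items():
  print(n,(np.abs(a.astype(int)-o)[v0:v1,u0:u1].max(2)>60).sum())
cv2.imwrite('pics/s11.png',a[:,:,::-1])
"
```

```text
t 16.25 q [ 0.041  0.341 -0.697  1.741  0.238  1.146  0.381] tcp [0.4966 0.222  0.2708] zax [ 0. -0. -1.] az 63.41
jig xy mm -9.9 339.6 F [-1.03  0.16 -1.38] M [ 0.03  0.03 -0.02] open 0.03635787975389089
0.0012666818792544303
cam 0
green 0
pink 0
bowl 0
mug 214
pot 815
block 83
blue 611
```

View pics/s11.png

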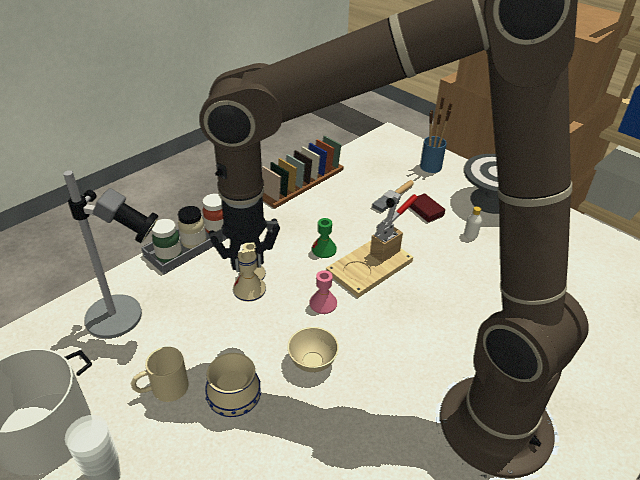

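```bash
python3 -c "
from rig import *
print(close_job())"
```

```text
the job is handed in; nothing more can be done
None
```

I threw the clamp's red handle back to its stop, lifted the candlestick straight out of the jig, and handed the job in with it held in front of the bench camera. It took 16.3 s of the 51 s allowed.

**Clamp:** the handle measured about 70° back (full throw is 69°). It met the stop at 23 N when pushed further, and it is still back in the last picture.

**Hold:** these are my estimates at hand-in.

| What | Estimate |
|---|---|
| Flower distance from the lens | 199.5 mm along the axis |
| Flower offset from the axis | under 1 mm |
| Gripper pointing | straight down |
| Candlestick tilt (depth fit) | about 1.5°, near what that fit can resolve |
| Joint speeds | about 0.001 rad/s |

**Checks that disagreed or were limited:**
- **Which way the flower faces:** two measurements differed by about 2.7°. I favoured the more head-on one, so the facing direction could be off by 1 to 2°.
- **Flower not seen head-on at the end:** neither camera can see it squarely in the final pose; only its edge shows in the side view. Its final position is worked out from those earlier measurements, not seen directly.
- **Other objects:** the bench camera, green and pink candlesticks and bowl are unchanged in the pictures. The pixel check did flag the mug, pot, sanding block and blue candlestick. I put the mug and pot down to the arm's shadow, the block to the thrown handle in front of it, and the blue candlestick to the held one blocking the view. All look in place in the last pictures, but I did not measure them again.

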